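# Hold the last slat of a food-parcel crate for screwing

### The job

Lower the orange gently into the deep wooden crate so that it lies on the crate's floor, then take the loose slat out of its stand and bring it across the open upper front of the crate, top edge level with the tops of the two front posts and ends level with the crate's sides. Press it flat against both posts so that the crate's sprung carriage gives way until its pointers stand in the middle of the green band (12 mm of travel, about 10 N), and finish while still gripping and pressing it there, steady, with nothing else carrying it, so that a helper can screw it on. Leave the apple and the jar where they stand.

Things in the scene. Friction and masses are not known exactly. Their poses are not given: they have to be found in the camera images.
- orange_center (a point): Centre of the orange ball-shaped fruit, 64 mm across, about 130 g. It rests on one of two low cardboard rings (48 mm across, 10 mm high, fixed); the green fruit is on the other. Its axes mean nothing.
- orange: The orange itself (its frame lies on its skin; use the centre).
- apple_center (a point): Centre of the green apple, a ball 64 mm across on the other ring: leave alone.
- crate: Wooden crate, open at the top, bolted on a sprung carriage on a fixed jig. Origin: centre of its underside, 18 mm above the table; x points from its front (robot's side) to its back, y along its front, z up. 222 (x) by 260 (y) by 140 mm high outside; walls 11 mm; inside 200 by 238 mm with a 22 mm square post in each corner; floor top at z = 8 mm.
- crate_floor (a point): On the top of the crate's floor in its free front half: x = -42, y = 0 mm in the crate's frame; axes as the crate. A good place for the orange: the two flat tins lie in the back half.
- slat_place (a point): Where the slat's centre belongs: x = -107, y = 0, z = 112 mm in the crate's frame, axes alike (press along x). It moves with the crate. The front posts' faces are at x = -100 mm, |y| = 97 to 119 mm, tops at z = 140 mm; between them the upper front is open. Below is a fixed board (outer face x = -111 mm, top edge z = 65 mm), 19 mm under the slat's place.
- carriage (a joint): How far the crate on its carriage is pushed back along the crate's x (m): 0 at rest, end stop at 0.03. A spring of 0.8 N per mm resists (12 mm is 9.6 N), hardly any friction. Each side a black pointer runs over a scale: yellow below 8 mm, green from 8 to 16 mm, red above.
- slat_center (a point): Centre of the loose slat: pine board 14 mm thick (its x), 260 mm long (its y), 56 mm high (its z), 100 g, both faces alike. It stands upright on edge in the stand, lower edge 6 mm above the table, centre 34 mm above it.
- slat: The slat; origin at the centre of its lower edge, 28 mm under its centre, same axes.
- stand: Fixed plywood stand for the slat; origin: underside centre; y along the slat. Base 90 by 300 by 6 mm. Cheeks 14 mm thick, top 32 mm above the table, hold the slat's ends (98 to 128 mm from the middle) with 1.5 mm play each side; between them there is room for fingers. The slat lifts straight out.
- tin1: Flat blue tin in the crate, 76 mm across, 34 mm high; origin: underside centre.
- tin2: The other flat blue tin in the crate, alike.
- jar: Amber bottle with a white cap, 72 mm across, 170 mm high, beyond the crate; origin: underside centre. Leave alone.
There are look-alikes about, which are no part of the job. Of the things shaped like the orange, the orange one is meant.

How it is judged:
By the outcome, as a careful person would: the job done as asked, in the order asked, and still so for the second after the job is handed in, while the arm keeps its last pose, push and grip.
It also fails if it takes over 69 s, if anything falls off the work surface, if the arm or the gripper's body presses on something with over 40 N, if the wrist force passes 120 N, or if a joint passes its speed limit or range.

### The arm

A 6-joint arm with a two-finger parallel gripper is mounted at the origin on the work surface. World frame = base frame: x ahead of the robot, y to its left, z up, the work surface at z = 0. Lengths are in m, angles in rad, forces in N, time in s.
With the tool pointing down it reaches from about 0.35 to 0.775 m from the base axis. Payload 5.5 kg.
Tool frame: the origin (TCP) lies at the very end of the fingers, on their centre line; the grasp point (between the pads) lies 19 mm behind it; y points along the fingers, z is the direction in which the jaws open and shut, and the axes are right-handed (so a half turn about y gives the same grasp; the last joint's range is limited). The gripper opens to 85 mm and grips with 20 to 120 N. Pads are 22 mm wide; open, the fingers measure 114 mm over their backs; the gripper's body (76 mm by 85 mm) begins 54 mm behind the grasp point. The pads swing forward as they close: fully open they stand 13 mm farther back than shut.
Start: joints at [-1.282, 0.313, 0.046, 1.304, 0, 1.431], TCP at [0.239, -0.523, 0.231] pointing down, gripper open.
Joint ranges: [-2.76, 2.76], [-0.86, 1.69], [-1.03, 1.26], [-2.2, 2.34], [-1.47, 1.5], [-3.14, 3.14]. Speed limits (rad/s): [2.57, 2.57, 3.14, 3.14, 3.14, 3.14].

### API

Orientations are given as a unit quaternion [w, x, y, z].
In Python, from workcell import env gives the robot as it stands.
- The arm moves only by the shell command python3 -m inch 'ROWS' [OPENING] [FORCE]. ROWS is JSON, a list that holds one entry, the list of rows, each a list of 4 numbers: the shift along the tool's x, y, z in mm, then the turn about the tool's y in degrees. In form: [[[tx, ty, tz, spin], ...]]. A call has 1 to 10 rows; each row is the pose to reach, as a shift and turn from the pose commanded when the call began, along the tool's axes at that moment; what a row does not reach only later rows make up. A row lasts 1/10 s, in which the tool goes at most 50 mm and 8.59 degrees, less where a joint would pass 70% of its speed; a pose out of reach is approached as far as the arm can. A call with a gripper value outside its range is refused whole. OPENING is the finger opening in mm, from 0 to 85.4, set as the call begins (- or left out, the last holds). The fingers move at their own pace and stop on an object; FORCE is the grip in N (left out, the last holds). Time passes only in rows, so rows that repeat a pose let the fingers close. It gives the time, the measured TCP pose, the force and the opening at its end, in the units of the state.
- env.get_state(): the state, without advancing time (a new reading comes with each control period).
- env.read_camera(name): name is "side" or "top"; returns the picture (420x560x3 uint8, blue, green, red); there is no depth.
- env.camera_model(name): a dict with "fx", "fy", "cx", "cy" (pixels), "distortion" ([k1, k2, p1, p2, k3] as OpenCV has them; the pictures are not rectified), "R" (3x3) and "t" (3): a world point X has camera coordinates R X + t. Camera axes: x right, y down, z forward; pixel columns grow to the right and rows downward; lengths in m; the calibration is good to about 2 mm. A picture is of the moment at which its call begins. camera_model takes no time and is no camera call.
- env.hand_in(): hands the job in, once; it reports no verdict.
The state is a dict: "clock": time; "joint_pos": joint angles; "qvel": joint speeds; "tau": joint torques, N m; "tcp_pos": TCP position; "orientation": TCP orientation; "wrist_force": force on the tool from outside, world axes, zero at the start; "ft_torque": the same for the moment, N m; "finger_gap": finger opening in m.
Only numpy, scipy, OpenCV 4.12 (cv2) and the standard library are available. Lean on these libraries where they do the work, as an engineer would, in place of code of your own. Each camera call takes 0.05 s, during which the arm holds its last target.

## Working session

There is one attempt and no reset: what is moved stays moved. The work goes in short steps, Python scripts to look and compute and a shell command to move; the robot and the scene stay as the last step left them, time stands still between calls to the robot, and variables do not carry over. Pictures are saved under pics/ and viewed, and the job is handed in when it is done.

```bash
ls; mkdir -p pics; python3 - <<'E'
from workcell import env
import cv2
for n in("side","top"):
    cv2.imwrite(f"pics/{n}0.png",env.read_camera(n)); print(n,env.camera_model(n))
print(env.get_state())
E
```

```text
pics
side {'fx': 434.60448362485454, 'fy': 434.60448362485454, 'cx': 277.504073447392, 'cy': 216.0263828183781, 'distortion': array([-0.08548669,  0.        ,  0.        ,  0.        ,  0.        ]), 'R': array([[-0.9519679 , -0.30599336, -0.01118835],
       [-0.17940348,  0.58700318, -0.78945656],
       [ 0.24813606, -0.74953008, -0.61370446]]), 't': array([0.57771288, 0.19184305, 1.10587093])}
top {'fx': 454.5736940742498, 'fy': 454.5736940742498, 'cx': 278.5559922841493, 'cy': 213.3049090465488, 'distortion': array([-0.13582566,  0.        ,  0.        ,  0.        ,  0.        ]), 'R': array([[ 0.00771109, -0.99962228, -0.02637875],
       [-0.99354808, -0.00467399, -0.11331531],
       [ 0.11314922,  0.02708234, -0.99320884]]), 't': array([0.03732985, 0.59117196, 1.23360668])}
{'clock': 0.1, 'joint_pos': array([-1.28160316e+00,  3.13954142e-01,  4.50598714e-02,  1.30356071e+00,
        9.05423210e-06,  1.43120268e+00]), 'qvel': array([ 0.00031326, -0.00391942,  0.00401363,  0.00012452,  0.00159549,
       -0.00065521]), 'tau': array([ 2.67186610e-03, -4.81723809e+01,  2.99245334e+01,  1.26714617e-02,
       -1.47589353e-04,  1.87167223e-05]), 'tcp_pos': array([ 0.23893287, -0.52250796,  0.23046823]), 'orientation': array([ 0.15039965, -0.15048091,  0.6915028 , -0.69033276]), 'wrist_force': array([ 0.02862335, -0.21268545,  0.53888425]), 'ft_torque': array([0.01860263, 0.06272332, 0.07604174]), 'finger_gap': 0.0852214034013642}
```

View pics/side0.png

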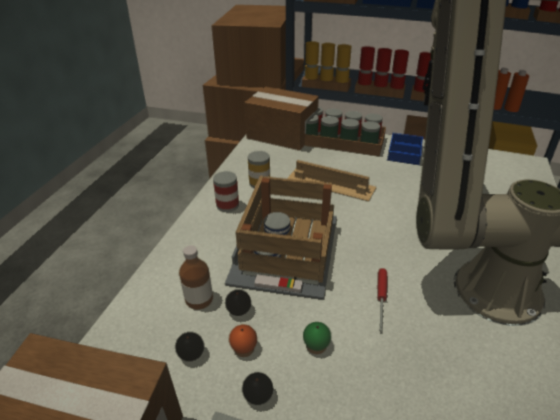

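View pics/top0.png

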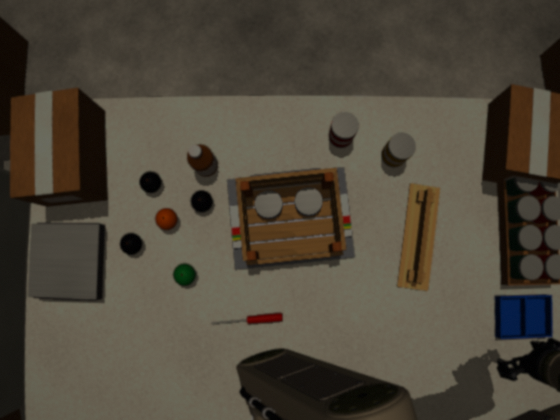

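```bash
cat > h.py <<'E'
import numpy as np, cv2
from workcell import env
from scipy.spatial.transform import Rotation as Ro
def K(m): return np.array([[m['fx'],0,m['cx']],[0,m['fy'],m['cy']],[0,0,1]])
def ray(n,px):
    m=env.camera_model(n)
    p=cv2.undistortPoints(np.array([[px]],float),K(m),m['distortion'])[0,0]
    R=m['R']; return -R.T@m['t'], R.T@np.array([p[0],p[1],1])
def onz(n,px,z):
    o,d=ray(n,px); return o+d*(z-o[2])/d[2]
def tri(pa,pb):
    A=[];b=[]
    P=np.zeros((3,3));q=np.zeros(3)
    for n,px in(("side",pa),("top",pb)):
        o,d=ray(n,px);d=d/np.linalg.norm(d);M=np.eye(3)-np.outer(d,d);P+=M;q+=M@o
    return np.linalg.solve(P,q)
def proj(n,X):
    m=env.camera_model(n)
    return cv2.projectPoints(np.atleast_2d(np.array(X,float)),cv2.Rodrigues(m['R'])[0],m['t'],K(m),m['distortion'])[0][:,0]
def crop(img,x0,y0,x1,y1,s,name,g=1.8):
    c=cv2.resize(img[y0:y1,x0:x1],None,fx=s,fy=s,interpolation=cv2.INTER_CUBIC)
    c=np.clip(c.astype(float)*g,0,255).astype(np.uint8); cv2.imwrite(name,c)
E
python3 - <<'E'
from h import *
s=cv2.imread("pics/side0.png");t=cv2.imread("pics/top0.png")
for n in("side","top"):print(n,ray(n,(280,210))[0])
crop(t,380,170,480,300,5,"pics/c1.png",2)
crop(t,215,155,365,280,5,"pics/c2.png",2)
crop(s,215,150,385,300,4,"pics/c3.png",2)
crop(t,100,140,250,300,4,"pics/c4.png",2)
for n,im in(("side",s),("top",t)):
    hsv=cv2.cvtColor(im,cv2.COLOR_BGR2HSV)
    for nm,lo,hi in(("or",(3,170,90),(14,255,255)),("gr",(45,100,30),(80,255,255))):
        mk=cv2.inRange(hsv,lo,hi);k,l,st,c=cv2.connectedComponentsWithStats(mk)
        for i in range(1,k):
            if st[i,4]>60: print(n,nm,st[i],c[i])
E
```

```text
side [0.30997497 0.89304735 0.83659333]
top [0.44748829 0.00666992 1.29320261]
side or [230 326  24  23 435] [241.65977011 337.00689655]
side gr [304 323  25  25 474] [316.10337553 334.56540084]
top or [158 211  13  13 125] [163.664 216.528]
top gr [174 264  21  22 331] [183.47432024 273.89123867]
```

View pics/c1.png

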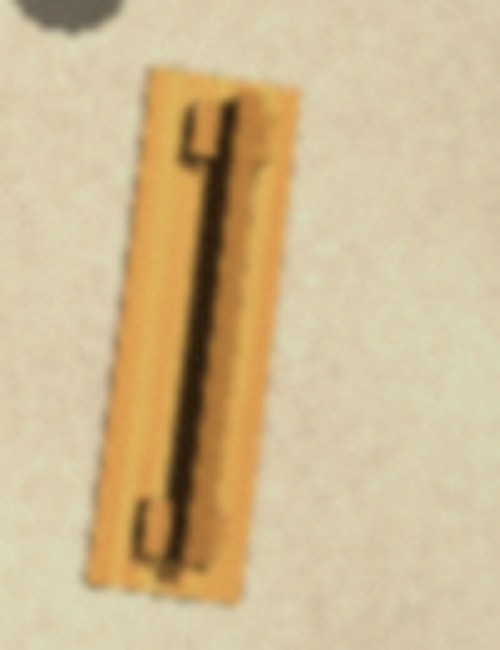

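View pics/c2.png

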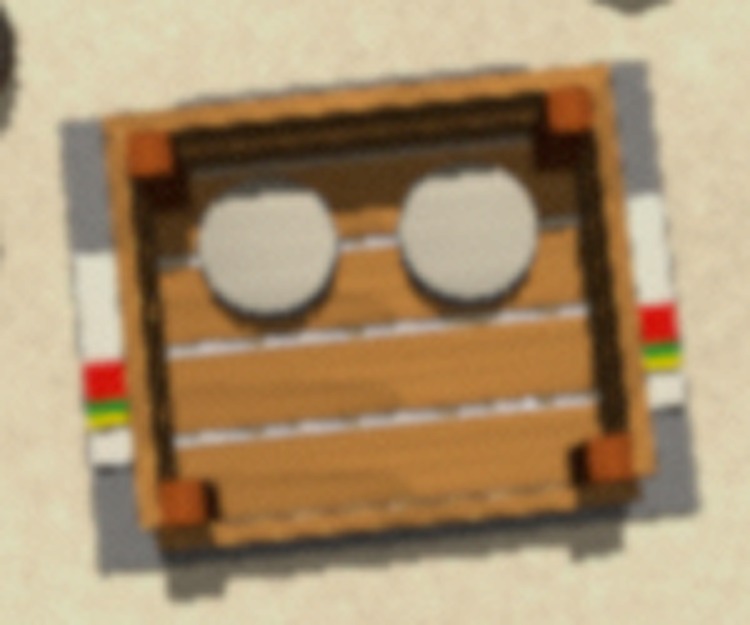

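View pics/c3.png

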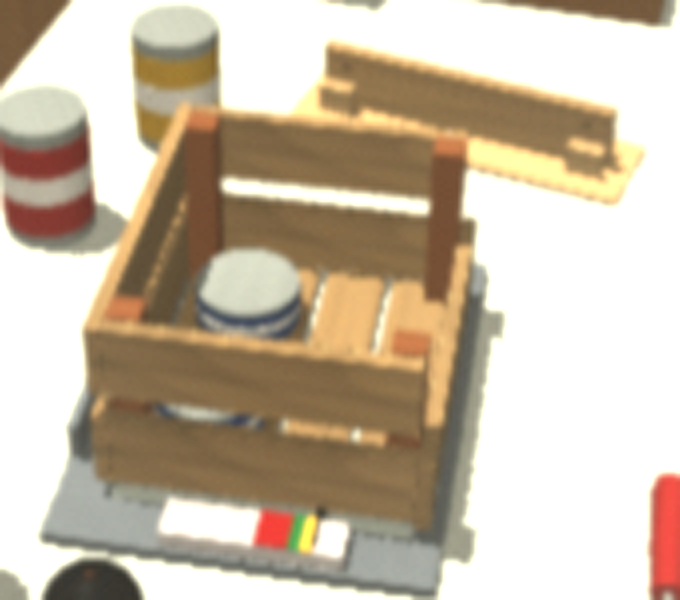

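View pics/c4.png

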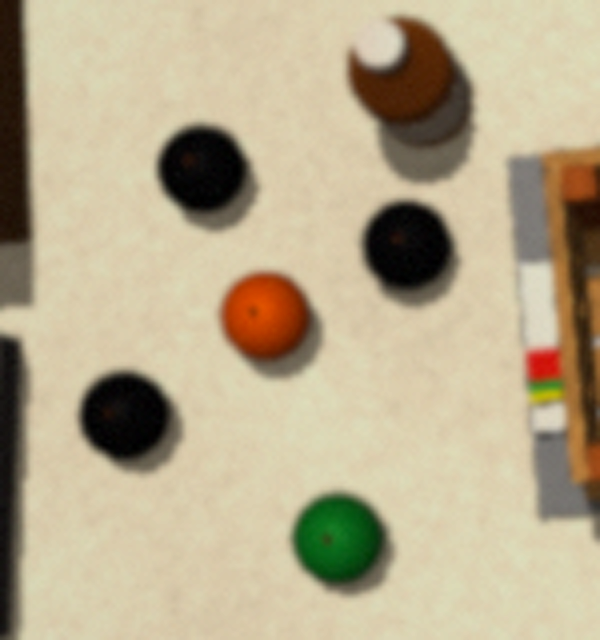

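```bash
python3 - <<'E'
from h import *
s=cv2.imread("pics/side0.png");t=cv2.imread("pics/top0.png")
crop(t,405,180,435,220,15,"pics/d1.png",1.7)
crop(t,400,255,430,295,15,"pics/d2.png",1.7)
crop(s,285,150,385,205,8,"pics/d3.png",1.5)
res={}
for n,im in(("side",s),("top",t)):
    hsv=cv2.cvtColor(im,cv2.COLOR_BGR2HSV)
    for nm,lo,hi in(("or",(0,200,40),(14,255,255)),("gr",(45,90,20),(85,255,255))):
        mk=cv2.inRange(hsv,lo,hi)
        for c in cv2.findContours(mk,0,2)[0]:
            a=cv2.contourArea(c)
            if 90<a<900:
                e=cv2.minEnclosingCircle(c); print(n,nm,a,e)
E
```

```text
side or 385.0 ((517.5, 92.5), 19.039531707763672)
side or 210.5 ((501.5, 90.5), 17.7342472076416)
side or 126.5 ((424.5, 64.0), 10.965956687927246)
side or 106.5 ((401.3770446777344, 61.23770523071289), 10.33000373840332)
side gr 510.5 ((316.3214416503906, 335.83929443359375), 13.665252685546875)
top or 189.5 ((264.5, 318.5), 16.86722755432129)
top or 294.5 ((166.0625, 218.6875), 10.203117370605469)
top gr 339.0 ((184.10824584960938, 274.2422790527344), 10.962471008300781)
```

View pics/d1.png

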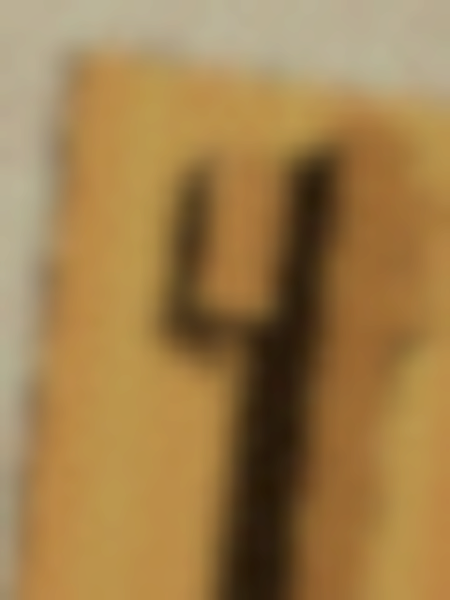

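View pics/d2.png

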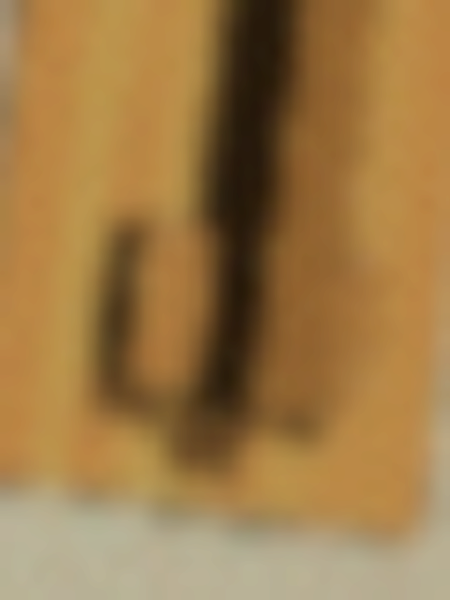

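View pics/d3.png

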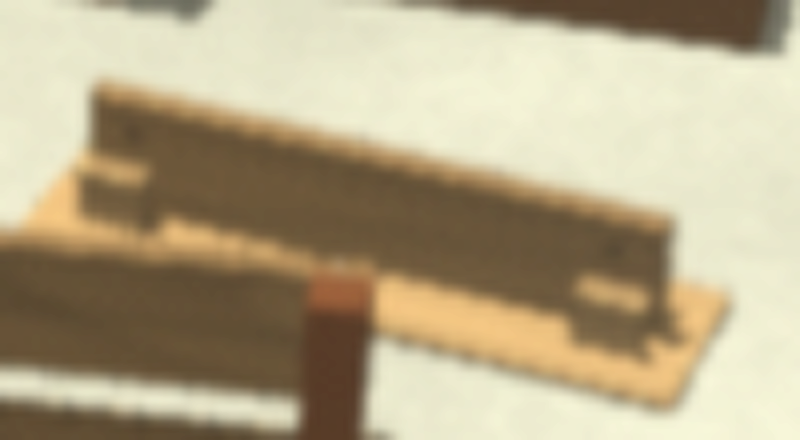

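```bash
python3 - <<'E'
from h import *
s=cv2.imread("pics/side0.png");t=cv2.imread("pics/top0.png")
def rep(nm,*p): print(nm,*[np.round(np.array(x)*1000,1) for x in p])
h=lambda im:cv2.cvtColor(im,cv2.COLOR_BGR2HSV)
# side orange
mk=cv2.inRange(h(s)[320:360,225:262],(0,140,60),(16,255,255))
c=max(cv2.findContours(mk,0,2)[0],key=cv2.contourArea);e=cv2.minEnclosingCircle(c)
so=(e[0][0]+225,e[0][1]+320);print(so,e[1])
rep("orange",tri(so,(166.06,218.7)),onz("top",(166.06,218.7),.042),onz("side",so,.042))
rep("apple",tri((316.3,335.8),(184.1,274.2)))
# slat near top edge
for a,b in(((296.9,162),(427.3,190)),((368.5,178.3),(417.9,281.7))):
    rep("slat",tri(a,b),onz("side",a,.062),onz("top",b,.062))
# posts
hs=h(t)[155:280,215:365]
mk=cv2.inRange(hs,(0,165,60),(11,255,255));k,l,st,cc=cv2.connectedComponentsWithStats(mk)
pts=[]
for i in range(1,k):
    if st[i,4]>15: q=cc[i]+[215,155];X=onz("top",q,.158);rep("post",st[i],q/1000,X)
crop(cv2.merge([mk]*3),0,0,150,125,4,"pics/m.png",1)
# stand base corners top z=.006
for q in((409.5,183.5),(440,187.5),(397.5,286.5),(428,290.5)): rep("base",onz("top",q,.006))
E
```

```text
(242.4060401916504, 338.734899520874) 13.977799415588379
orange [573.5 358.9  34.4] [573.3 356.9  42. ] [570.5 363.9  42. ]
apple [418.7 302.6  34.8]
slat [ 655.1 -372.    56.1] [ 652.2 -362.5   62. ] [ 654.5 -370.2   62. ]
slat [ 401.9 -339.6   56.6] [ 400.  -331.5   62. ] [ 403.5 -337.9   62. ]
post [110000  19000   8000   7000  33000] [328.3 176.7] [670.9 -87.8 158. ]
post [26000 27000  8000  8000 39000] [244.6 185.2] [648.4 124.6 158. ]
post [127000  61000   8000   7000  48000] [345.7 219.3] [ 562.5 -131.   158. ]
post [17000 73000  9000  7000 59000] [236.  230.9] [531.8 144.2 158. ]
post [118000  87000   8000   9000  45000] [336.3 246. ] [ 495.4 -107.   158. ]
post [33000 97000  7000  8000 38000] [251.2 254.9] [471.9 105.1 158. ]
base [ 682.5 -335.5    6. ]
base [ 671.5 -425.2    6. ]
base [ 388.2 -295.     6. ]
base [ 376.5 -382.4    6. ]
```

View pics/m.png

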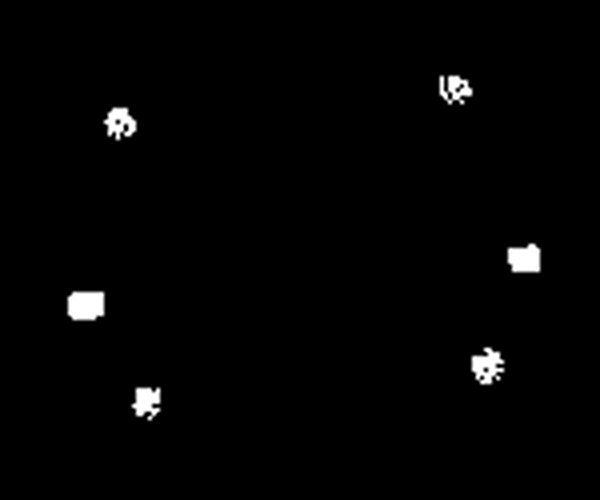

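```bash
cat >> h.py <<'E'
def go(x,y,z,jaw,st=None):
    """target mm; jaw dir angle deg in world (mod 180). prints tool shift mm and spin deg (both options)"""
    st=st or env.get_state()
    q=st['orientation'];R=Ro.from_quat([q[1],q[2],q[3],q[0]]).as_matrix()
    d=R.T@(np.array([x,y,z])/1000-st['tcp_pos'])*1000
    cur=np.degrees(np.arctan2(R[1,2],R[0,2]))
    dw=(jaw-cur+90)%180-90
    # spin about tool y (down): sign
    sg=np.sign(R[2,1])
    print("t",np.round(st['clock'],2),"tcp",np.round(st['tcp_pos']*1000,1),"tilt y",np.round(R[:,1],3),"jawang",round(cur,1),"F",np.round(st['wrist_force'],1),"gap",round(st['finger_gap']*1000,1))
    print("  shift",np.round(d,1),"spin",round(dw*sg,2),"q6",round(st['joint_pos'][5],2))
E
python3 - <<'E'
from h import *
go(573,358,150,96.3)
E
```

```text
t 0.1 tcp [ 238.9 -522.5  230.5] tilt y [-0.     0.002 -1.   ] jawang -65.4 F [ 0.  -0.2  0.5] gap 85.2
  shift [-669.9   81.7 -661.8] spin 18.27 q6 1.43
```

```bash
python3 -m inch '[[[-670,0,-662,-162],[-670,0,-662,-162],[-670,0,-662,-162],[-670,0,-662,-162],[-670,0,-662,-162],[-670,0,-662,-162],[-670,0,-662,-162],[-670,0,-662,-162],[-670,0,-662,-162],[-670,0,-662,-162]]]' 85; python3 - <<'E'
from h import *
go(573,358,150,96.3)
E
```

```text
clock: 1.1
tcp_pos: [0.4165, -0.0535, 0.2312]
orientation: [-0.582, 0.582, -0.401, 0.401]
wrist_force: [1.3, -0.6, 0.1]
finger_gap: 0.0845
t 1.1 tcp [416.5 -53.5 231.2] tilt y [ 0. -0. -1.] jawang 20.9 F [ 1.3 -0.6  0.1] gap 84.5
  shift [-328.8   81.2  292.7] spin -75.45 q6 0.89
```

```bash
python3 -m inch '[[[-328,0,293,-75],[-328,0,293,-75],[-328,0,293,-75],[-328,0,293,-75],[-328,0,293,-75],[-328,0,293,-75],[-328,0,293,-75],[-328,0,293,-75],[-328,0,293,-75],[-328,0,293,-75]]]' 85; python3 - <<'E'
from h import *
go(573,358,100,96.3)
cv2.imwrite("pics/s1.png",env.read_camera("side"))
t=env.read_camera("top");cv2.imwrite("pics/t1.png",t)
crop(t,100,140,250,300,4,"pics/t1c.png",2)
print(proj("top",[.573,.358,.231]))
E
```

```text
clock: 2.1
tcp_pos: [0.5763, 0.3588, 0.2282]
orientation: [0.706, -0.706, -0.036, 0.037]
wrist_force: [-0.2, -0.0, -0.2]
finger_gap: 0.085
t 2.1 tcp [576.3 358.8 228.2] tilt y [-0.002 -0.    -1.   ] jawang 95.9 F [-0.2 -0.  -0.2] gap 85.0
  shift [ -3.1 128.2  -0.5] spin -0.42 q6 0.34
[[144.42060787 210.81535622]]
```

View pics/s1.png

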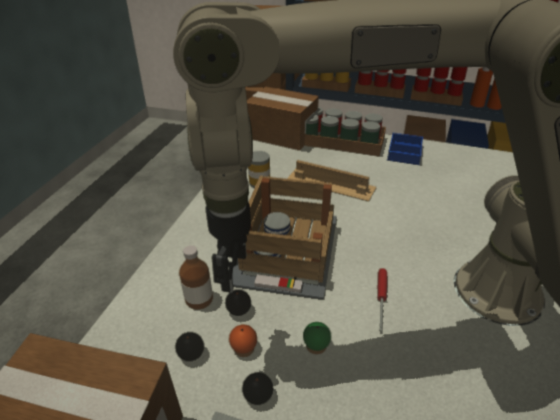

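View pics/t1c.png

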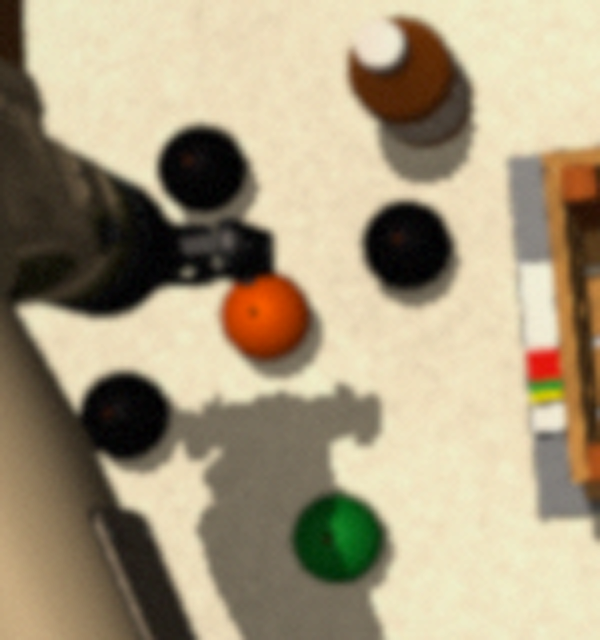

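```bash
python3 - <<'E'
from h import *
t=env.read_camera("top");cv2.imwrite("pics/t2.png",t)
crop(t,110,180,190,240,10,"pics/t2c.png",3.0)
go(573,358,100,96.3)
print(proj("top",[[.573,.358,.231],[.573,.315,.244],[.562,.315,.244],[.584,.315,.244],[.573,.401,.244],[.573,.358,.034]]))
E
```

```text
t 2.25 tcp [575.3 354.1 230.3] tilt y [-0.002 -0.001 -1.   ] jawang 95.5 F [ 1.3 -1.  -0.2] gap 84.8
  shift [ -1.7 130.3   4.3] spin -0.81 q6 0.34
[[144.42060787 210.81535622]
 [160.30479911 210.2373413 ]
 [160.13321635 214.86184873]
 [160.47939697 205.62364222]
 [125.30428853 210.09583504]
 [166.42863088 219.08537911]]
```

View pics/t2c.png

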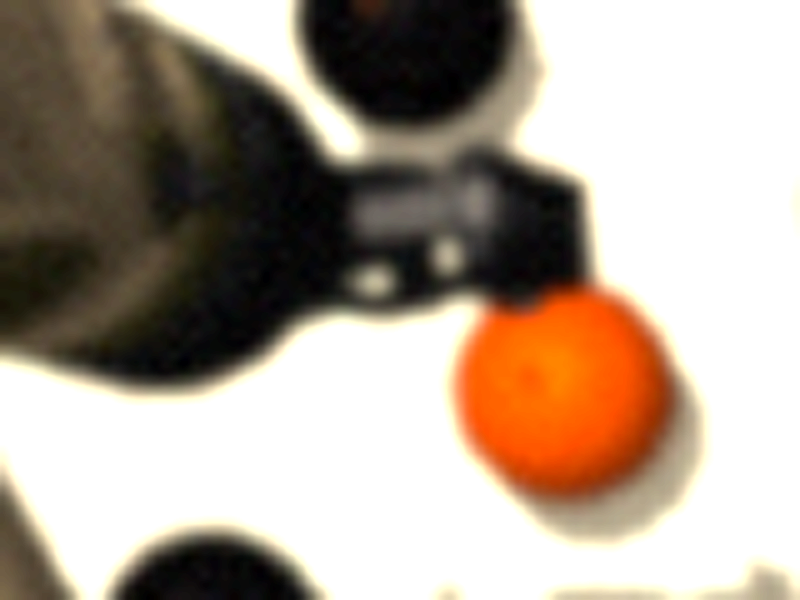

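```bash
python3 -m inch '[[[-2,50,4,-1],[-2,100,4,-1],[-2,130,4,-1],[-2,145,4,-1],[-2,145,4,-1],[-2,145,4,-1]]]'; python3 - <<'E'
from h import *
s=env.read_camera("side")
t=env.read_camera("top")
crop(t,120,190,190,240,10,"pics/t3c.png",3.0)
crop(s,200,270,280,370,6,"pics/s3c.png",2.0)
go(573,358,36-19+2,96.3)
T=np.array(env.get_state()['tcp_pos'])
j=np.array([np.cos(np.radians(96.3)),np.sin(np.radians(96.3)),0]);o=np.array([j[1],-j[0],0])
P=[T]+[T+a*j*.0425+b*o*.011+[0,0,.013] for a in(1,-1) for b in(1,-1)]
print(proj("top",P)-[120,190],proj("side",P)-[200,270])
E
```

```text
clock: 2.85
tcp_pos: [0.5738, 0.357, 0.0874]
orientation: [0.706, -0.706, -0.04, 0.039]
wrist_force: [0.5, 1.0, 0.1]
finger_gap: 0.0849
t 2.95 tcp [574.8 358.   88.6] tilt y [ 0.003  0.001 -1.   ] jawang 96.4 F [-0.3  0.1  0.7] gap 84.9
  shift [-2.  69.6  0.2] spin 0.15 q6 0.33
[[41.04656889 26.40133069]
 [24.08827562 23.48483364]
 [24.63321975 31.57413393]
 [54.84702301 20.17140066]
 [55.46100227 28.30291559]] [[40.17782041 52.84949133]
 [29.1597291  64.23015444]
 [39.48077542 65.96499444]
 [40.05071515 33.16254881]
 [49.73593813 34.65290071]]
```

View pics/t3c.png

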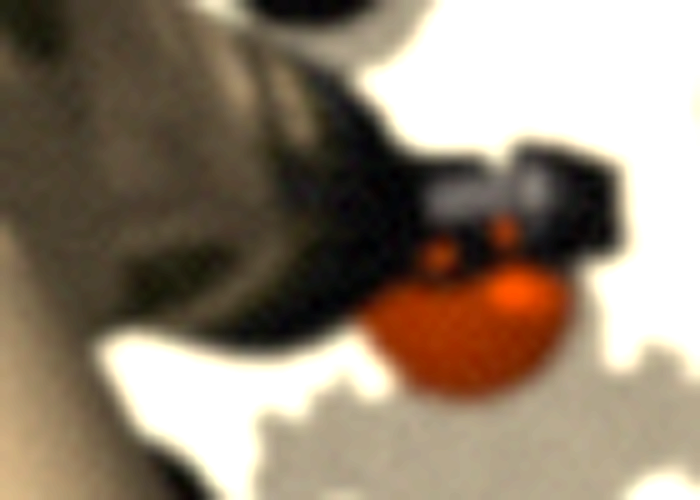

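View pics/s3c.png

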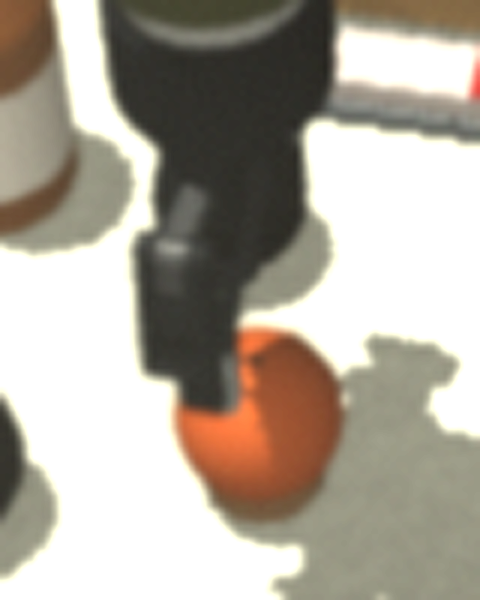

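```bash
python3 - <<'E'
from h import *
print(onz("side",(242.4,338.7),.034),onz("top",(166.06,218.7),.034))
go(571,358.5,36-19+2,96.3)
E
```

```text
[0.57317761 0.35848107 0.034     ] [0.57408877 0.35910638 0.034     ]
t 2.95 tcp [574.8 358.   88.6] tilt y [ 0.003  0.001 -1.   ] jawang 96.4 F [-0.3  0.1  0.7] gap 84.9
  shift [-3.9 69.6  0.9] spin 0.15 q6 0.33
```

```bash
python3 -m inch '[[[-2.5,30,1,0],[-2.5,55,1,0],[-2.5,70,1,0],[-2.5,75,1,0],[-2.5,75,1,0]]]' && python3 -m inch '[[[0,0,0,0],[0,0,0,0],[0,0,0,0],[0,0,0,0],[0,0,0,0],[0,0,0,0],[0,0,0,0],[0,0,0,0]]]' 50 25; python3 - <<'E'
from h import *
s=env.read_camera("side")
crop(s,200,270,280,370,6,"pics/s4c.png",2.0)
go(572,358.5,200,96.3)
E
```

```text
clock: 3.45
tcp_pos: [0.5711, 0.3588, 0.0115]
orientation: [-0.706, 0.706, 0.04, -0.04]
wrist_force: [-0.4, 0.4, -0.4]
finger_gap: 0.0848
clock: 4.25
tcp_pos: [0.5723, 0.3582, 0.0132]
orientation: [-0.706, 0.706, 0.041, -0.039]
wrist_force: [0.3, -4.4, 5.1]
finger_gap: 0.0627
t 4.3 tcp [572.4 358.3  13.3] tilt y [ 0.003 -0.001 -1.   ] jawang 96.5 F [ 0.2 -5.4  5.1] gap 62.8
  shift [ 2.000e-01 -1.867e+02  1.000e-01] spin 0.16 q6 0.33
```

View pics/s4c.png

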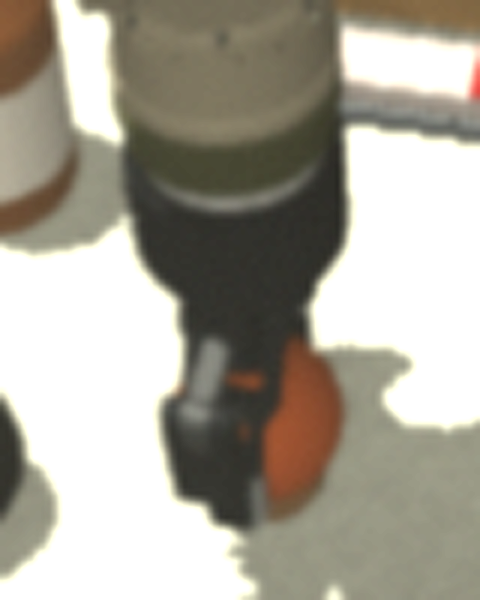

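```bash
python3 -m inch '[[[0,-10,0,0],[0,-25,0,0],[0,-50,0,0],[0,-80,0,0],[0,-110,0,0],[0,-140,0,0],[0,-170,0,0],[0,-190,0,0],[0,-200,0,0],[0,-200,0,0]]]' - 30; python3 - <<'E'
from h import *
s=env.read_camera("side");cv2.imwrite("pics/s5.png",s)
go(528.5,4,215,96.3)
E
```

```text
clock: 5.3
tcp_pos: [0.5717, 0.3596, 0.2137]
orientation: [0.707, -0.705, -0.042, 0.039]
wrist_force: [-0.4, -0.4, -0.8]
finger_gap: 0.0625
t 5.35 tcp [571.1 359.2 211.9] tilt y [ 0.001  0.001 -1.   ] jawang 96.5 F [ 0.7  0.2 -1.3] gap 62.8
  shift [ -82.7   -3.4 -348.1] spin 0.23 q6 0.33
```

View pics/s5.png

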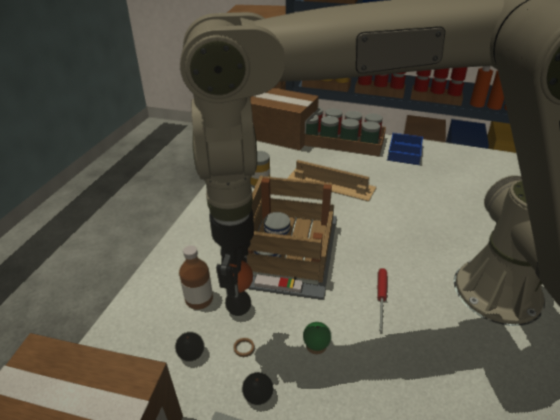

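```bash
python3 -m inch '[[[-5,0,-20,0],[-14,-3,-60,0],[-25,-3,-105,0],[-36,-3,-150,0],[-47,-3,-195,0],[-58,-3,-240,0],[-68,-3,-285,0],[-76,-3,-320,0],[-83,-3,-340,0],[-83,-3,-348,0]]]' && python3 -m inch '[[[0,0,0,0],[0,0,0,0]]]'; python3 - <<'E'
from h import *
s=env.read_camera("side")
t=env.read_camera("top")
crop(t,215,155,365,280,5,"pics/t6c.png",2)
crop(s,205,130,355,300,4,"pics/s6c.png",2.0)
go(528.5,4,45,96.3)
E
```

```text
clock: 6.35
tcp_pos: [0.5263, 0.0018, 0.2127]
orientation: [0.706, -0.706, -0.038, 0.04]
wrist_force: [-0.3, 0.4, -1.1]
finger_gap: 0.0626
clock: 6.55
tcp_pos: [0.5278, 0.0044, 0.2136]
orientation: [0.706, -0.706, -0.04, 0.041]
wrist_force: [-0.7, -0.1, -2.6]
finger_gap: 0.0625
t 6.65 tcp [527.9   4.8 213.9] tilt y [-0.001  0.    -1.   ] jawang 96.6 F [ 0.5 -0.1 -1.7] gap 62.6
  shift [  0.6 168.9  -1. ] spin 0.3 q6 -0.26
```

View pics/t6c.png

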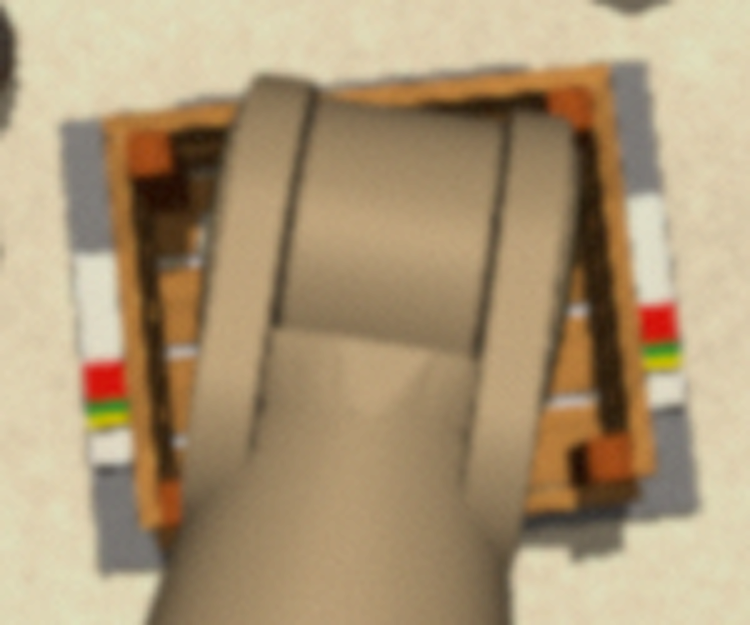

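View pics/s6c.png

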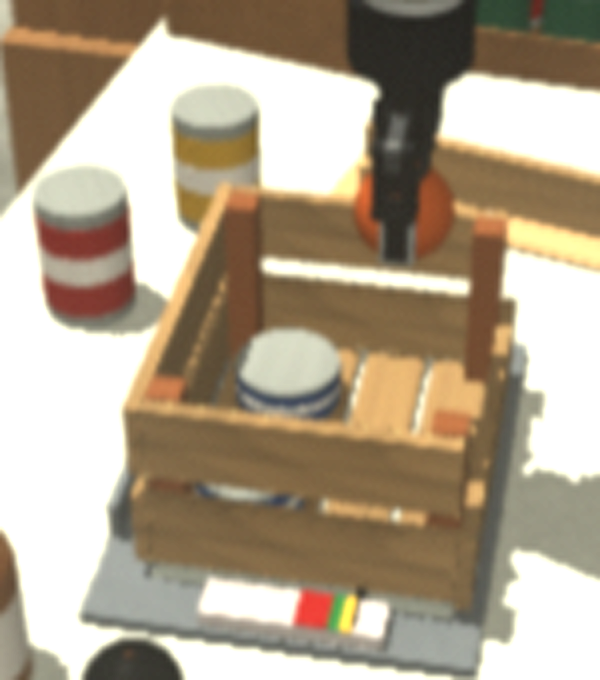

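```bash
python3 -m inch '[[[0,15,0,0],[0,40,0,0],[0,65,0,0],[0,90,0,0],[0,112,0,0],[0,130,0,0],[0,145,0,0],[0,157,0,0],[0,165,0,0],[0,168,0,0]]]'; python3 - <<'E'
from h import *
c=np.radians(6.25);X=np.array([np.cos(c),np.sin(c),0]);Y=np.array([-X[1],X[0],0]);O=np.array([.5717,.0087,.018])
print(proj("side",[O+a*.089*X+b*.108*Y+[0,0,.14] for a,b in((-1,1),(1,1),(-1,-1),(1,-1))]),"obs 317.5,235.5; 246.3,227")
s=env.read_camera("side");crop(s,205,130,355,300,4,"pics/s7c.png",2.0)
go(528.5,4,37,96.3)
E
```

```text
clock: 7.65
tcp_pos: [0.5277, 0.0042, 0.0455]
orientation: [0.706, -0.706, -0.04, 0.041]
wrist_force: [-0.1, -0.2, -1.3]
finger_gap: 0.0625
[[316.75773106 234.68964981]
 [245.27477505 225.95966304]
 [326.83457466 185.51178737]
 [264.74908849 179.08776134]] obs 317.5,235.5; 246.3,227
t 7.7 tcp [527.7   4.1  45.6] tilt y [-0.001  0.    -1.   ] jawang 96.5 F [ 1.1 -0.6 -0.9] gap 62.5
  shift [ 0.8  8.6 -0.2] spin 0.24 q6 -0.26
```

View pics/s7c.png

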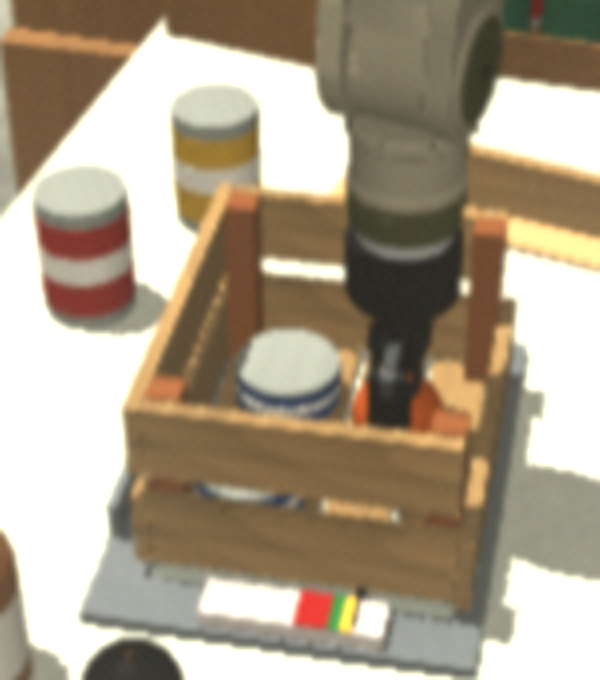

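```bash
python3 -m inch '[[[0,2,0,0],[0,4,0,0],[0,6,0,0],[0,6,0,0],[0,7,0,0],[0,7,0,0]]]'; python3 -m inch '[[[0,1,0,0],[0,1,0,0],[0,1,0,0]]]'
```

```text
clock: 8.3
tcp_pos: [0.528, 0.0037, 0.0393]
orientation: [-0.706, 0.706, 0.04, -0.04]
wrist_force: [-1.0, 0.0, -1.6]
finger_gap: 0.0623
clock: 8.6
tcp_pos: [0.5279, 0.0037, 0.0382]
orientation: [-0.706, 0.706, 0.04, -0.04]
wrist_force: [-0.4, 0.3, -1.5]
finger_gap: 0.0626
```

```bash
python3 -m inch '[[[0,1,0,0],[0,1,0,0],[0,1,0,0]]]'; python3 -m inch '[[[0,1,0,0],[0,1,0,0],[0,1,0,0]]]'
```

```text
clock: 8.9
tcp_pos: [0.5279, 0.0037, 0.0372]
orientation: [-0.706, 0.706, 0.04, -0.04]
wrist_force: [0.5, -1.0, -2.2]
finger_gap: 0.0624
clock: 9.2
tcp_pos: [0.5279, 0.0037, 0.0363]
orientation: [-0.706, 0.706, 0.04, -0.04]
wrist_force: [0.3, -0.3, -0.5]
finger_gap: 0.0625
```

```bash
python3 -m inch '[[[0,1,0,0],[0,1,0,0],[0,1,0,0]]]'; python3 -m inch '[[[0,1,0,0],[0,1,0,0],[0,1,0,0]]]'
```

```text
clock: 9.5
tcp_pos: [0.528, 0.0037, 0.0353]
orientation: [-0.706, 0.706, 0.04, -0.04]
wrist_force: [0.4, 0.2, -1.6]
finger_gap: 0.0625
clock: 9.8
tcp_pos: [0.5287, 0.0037, 0.0351]
orientation: [-0.706, 0.706, 0.041, -0.04]
wrist_force: [-0.6, 0.5, 5.6]
finger_gap: 0.0624
```

```bash
python3 -m inch '[[[0,-0.8,0,0],[0,-0.8,0,0]]]' ; python3 -m inch '[[[0,0,0,0],[0,0,0,0],[0,0,0,0]]]' 68; python3 -m inch '[[[0,0,0,0],[0,0,0,0],[0,0,0,0]]]' 85; python3 - <<'E'
from h import *
s=env.read_camera("side");crop(s,205,130,355,300,4,"pics/s8c.png",2.0)
go(528.5,4,215,96.3)
E
```

```text
clock: 10.0
tcp_pos: [0.528, 0.0037, 0.0352]
orientation: [-0.706, 0.706, 0.04, -0.04]
wrist_force: [0.4, 0.0, 2.1]
finger_gap: 0.0629
clock: 10.3
tcp_pos: [0.5277, 0.0037, 0.0348]
orientation: [-0.706, 0.706, 0.04, -0.04]
wrist_force: [0.3, -0.5, -0.1]
finger_gap: 0.0679
clock: 10.6
tcp_pos: [0.5279, 0.0037, 0.035]
orientation: [-0.706, 0.706, 0.04, -0.04]
wrist_force: [0.4, -0.0, 0.2]
finger_gap: 0.0851
t 10.65 tcp [528.    3.7  35.1] tilt y [ 0. -0. -1.] jawang 96.5 F [-0.3 -0.1  0.6] gap 84.7
  shift [   0.6 -179.9    0.2] spin 0.21 q6 -0.26
```

View pics/s8c.png

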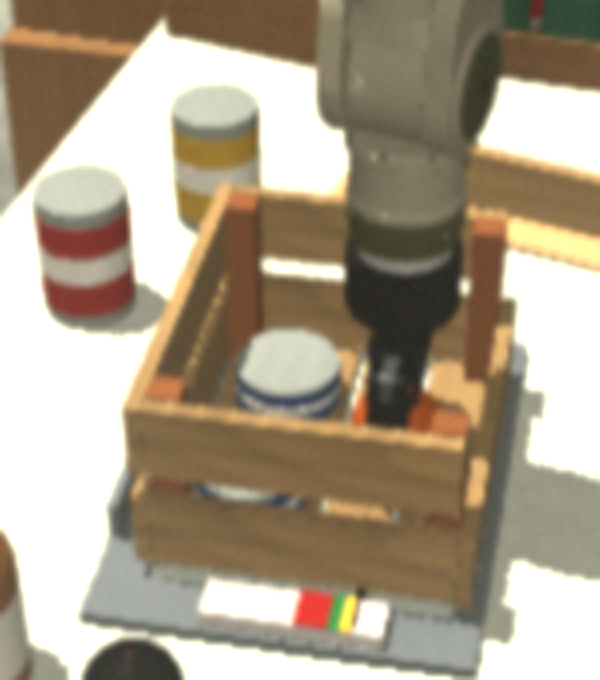

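Released on the floor (orange between fingers at about crop (405,410)). Raise straight and head to the slat.

```bash
python3 -m inch '[[[0,-10,0,0],[0,-40,0,0],[0,-80,0,0],[0,-120,0,0],[0,-160,0,0],[0,-185,0,0],[0,-195,0,0],[0,-195,0,0]]]'; python3 - <<'E'
from h import *
s=env.read_camera("side");crop(s,205,130,355,300,4,"pics/s9c.png",2.0)
go(529,-360,228,82.4)
E
```

```text
clock: 11.45
tcp_pos: [0.5288, 0.0036, 0.2317]
orientation: [-0.706, 0.706, 0.041, -0.039]
wrist_force: [-0.5, -1.6, -0.2]
finger_gap: 0.0852
t 11.5 tcp [528.    3.7 230. ] tilt y [ 0. -0. -1.] jawang 96.5 F [-0.1 -0.2 -0.7] gap 84.7
  shift [ -40.2    2.1 -361.5] spin 14.11 q6 -0.26
```

View pics/s9c.png

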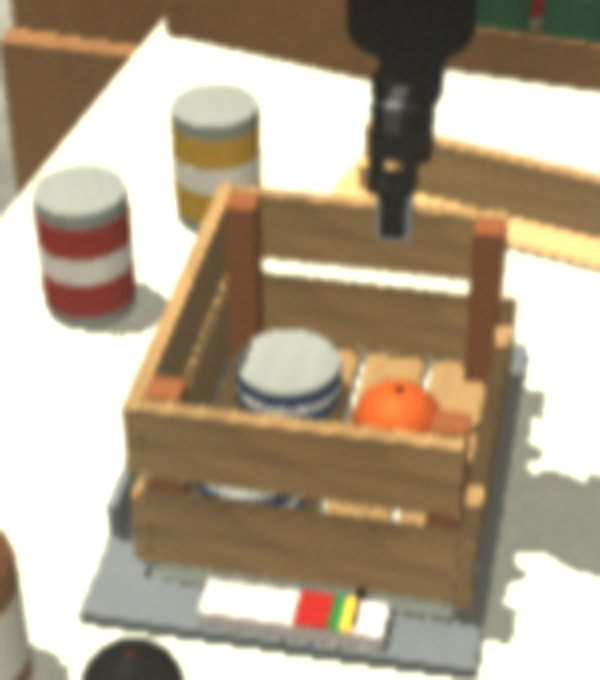

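```bash
python3 -m inch '[[[-40,0,-361,14],[-40,0,-361,14],[-40,0,-361,14],[-40,0,-361,14],[-40,0,-361,14],[-40,0,-361,14],[-40,0,-361,14],[-40,0,-361,14],[-40,0,-361,14],[-40,0,-361,14]]]' 50; python3 - <<'E'
from h import *
go(529,-360,85,82.4)
E
```

```text
clock: 12.5
tcp_pos: [0.5284, -0.3583, 0.2283]
orientation: [0.707, -0.705, 0.047, -0.045]
wrist_force: [-0.3, 1.3, -0.9]
finger_gap: 0.05
t 12.5 tcp [ 528.4 -358.3  228.3] tilt y [-0.003  0.003 -1.   ] jawang 82.5 F [-0.3  1.3 -0.9] gap 50.0
  shift [  1.2 143.2  -2. ] spin 0.1 q6 -0.59
```

```bash
python3 -m inch '[[[0,50,-1,0],[0,100,-1,0],[0,130,-1,0],[0,143,-1,0],[0,143,-1,0],[0,143,-1,0]]]'; python3 - <<'E'
from h import *
s=env.read_camera("side");t=env.read_camera("top")
crop(s,285,110,385,205,7,"pics/sAc.png",1.8)
crop(t,385,170,465,300,5,"pics/tAc.png",2.5)
st=env.get_state();go(529,-360,22,82.4,st)
T=st['tcp_pos'];j=np.array([np.cos(np.radians(82.5)),np.sin(np.radians(82.5)),0])
print((proj("side",[T-j*.025,T+j*.025])-[285,110])*7,(proj("top",[T-j*.025,T+j*.025])-[385,170])*5)
E
```

```text
clock: 13.1
tcp_pos: [0.5301, -0.3602, 0.0888]
orientation: [-0.705, 0.706, -0.045, 0.046]
wrist_force: [-0.4, -0.7, 0.1]
finger_gap: 0.0496
t 13.2 tcp [ 530.5 -361.2   89.7] tilt y [ 0.003 -0.003 -1.   ] jawang 82.5 F [0.2 0.4 0.7] gap 50.0
  shift [-1.9 67.7  1.2] spin 0.15 q6 -0.59
[[345.22652301 329.40107081]
 [310.11355272 377.97195542]] [[262.65639543 326.77251041]
 [171.60911379 314.42583133]]
```

View pics/sAc.png

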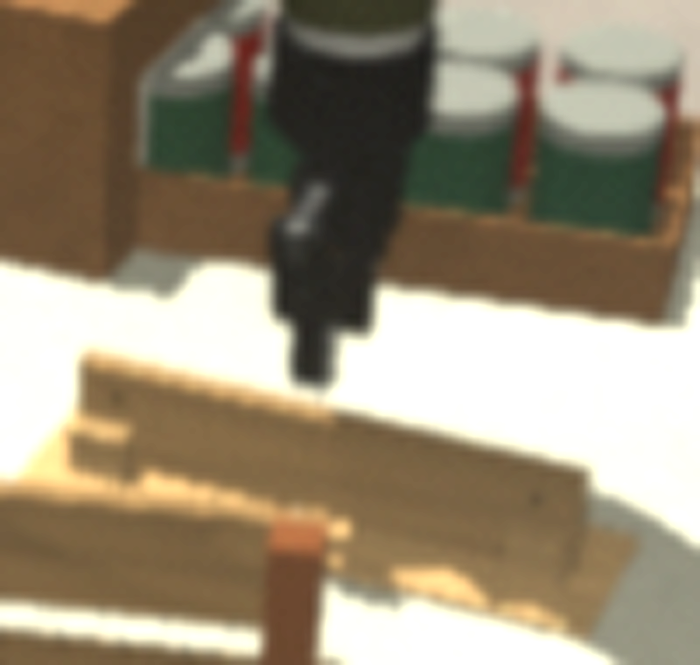

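View pics/tAc.png

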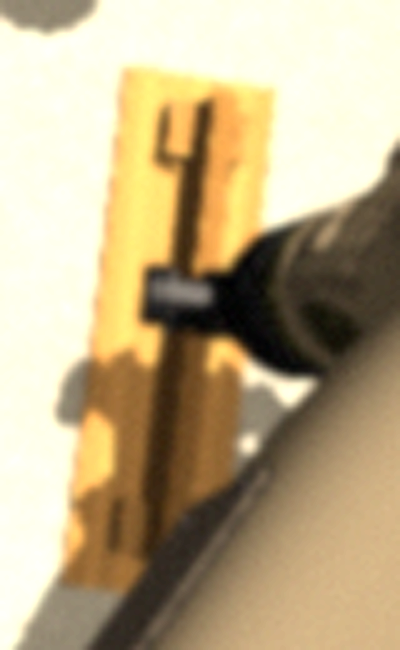

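```bash
python3 -m inch '[[[-2,25,3,0],[-2,45,3,0],[-2,60,3,0],[-2,66,3,0],[-2,66,3,0],[-2,66,3,0]]]'; python3 -m inch '[[[0,0,0,0],[0,0,0,0],[0,0,0,0],[0,0,0,0],[0,0,0,0]]]' 20 20; python3 - <<'E'
from h import *
s=env.read_camera("side")
crop(s,285,110,385,205,7,"pics/sBc.png",1.8)
go(529,-360,22,82.4)
E
```

```text
clock: 13.8
tcp_pos: [0.5283, -0.358, 0.0226]
orientation: [-0.705, 0.706, -0.046, 0.047]
wrist_force: [0.1, 0.9, -0.1]
finger_gap: 0.0495
clock: 14.3
tcp_pos: [0.5275, -0.3573, 0.0212]
orientation: [-0.706, 0.706, -0.046, 0.046]
wrist_force: [-0.4, 0.6, -0.1]
finger_gap: 0.0203
t 14.35 tcp [ 527.4 -357.3   21.1] tilt y [-0. -0. -1.] jawang 82.5 F [-1.1  0.5  0.2] gap 19.8
  shift [ 1.9 -0.9 -2.5] spin 0.11 q6 -0.59
```

View pics/sBc.png

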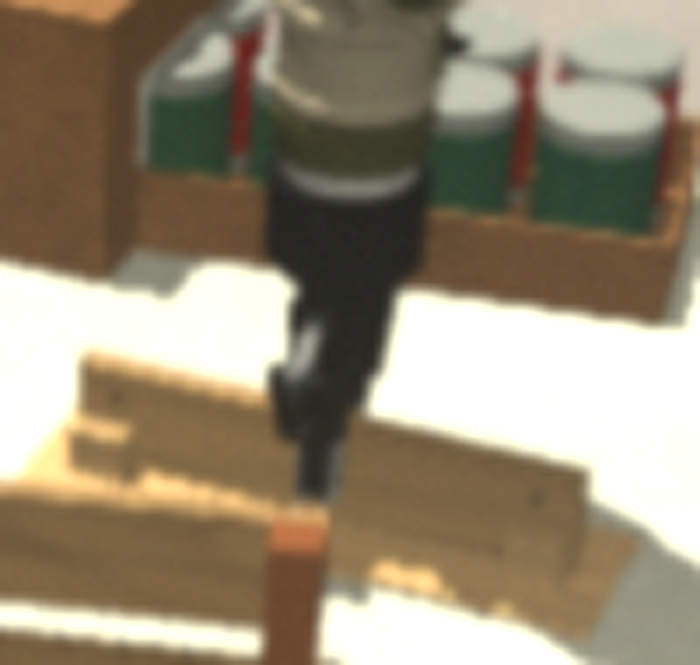

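```bash
python3 -m inch '[[[0,0,0,0],[0,0,0,0],[0,0,0,0],[0,0,0,0]]]' 10 20
```

```text
clock: 14.75
tcp_pos: [0.5274, -0.3578, 0.0211]
orientation: [-0.705, 0.706, -0.046, 0.046]
wrist_force: [-0.9, -3.0, -1.3]
finger_gap: 0.0137
```

```bash
python3 -m inch '[[[0,0,-1,0],[0,0,-1,0],[0,0,-1,0]]]' 5 60; python3 -m inch '[[[0,-3,0,0],[0,-8,0,0],[0,-15,0,0],[0,-25,0,0],[0,-40,0,0],[0,-60,0,0],[0,-80,0,0],[0,-100,0,0],[0,-115,0,0],[0,-120,0,0]]]'; python3 - <<'E'
from h import *
s=env.read_camera("side");t=env.read_camera("top")
crop(s,260,80,400,205,5,"pics/sCc.png",1.8)
crop(t,385,170,485,300,5,"pics/tCc.png",2.5)
go(529,-360,22,82.4)
E
```

```text
clock: 15.05
tcp_pos: [0.5273, -0.3584, 0.0212]
orientation: [-0.705, 0.706, -0.046, 0.046]
wrist_force: [-1.3, -3.0, -1.2]
finger_gap: 0.0134
clock: 16.05
tcp_pos: [0.5285, -0.3581, 0.1442]
orientation: [-0.705, 0.706, -0.044, 0.047]
wrist_force: [-0.2, 0.1, -1.7]
finger_gap: 0.0134
t 16.15 tcp [ 528.  -358.   142.6] tilt y [ 0.002 -0.001 -1.   ] jawang 82.6 F [ 0.6 -0.4 -0.6] gap 13.7
  shift [  1.  120.6  -1.7] spin 0.17 q6 -0.59
```

View pics/sCc.png

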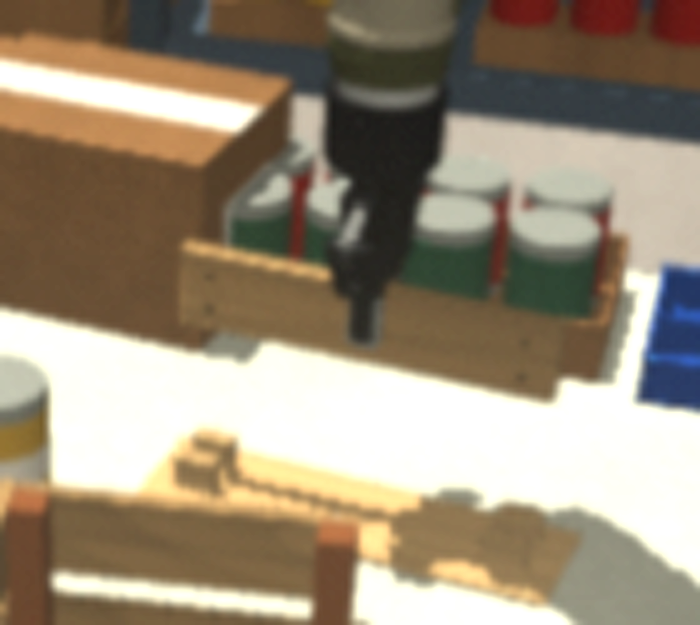

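View pics/tCc.png

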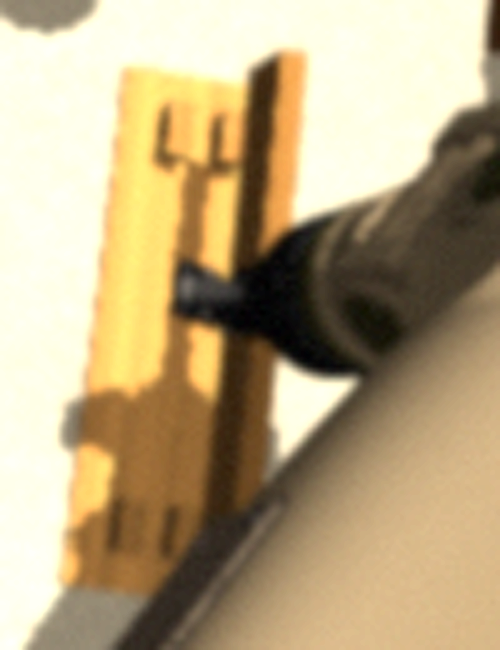

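```bash
python3 - <<'E'
from h import *
st=env.get_state();T=st['tcp_pos'];print(T)
L=onz("side",(296.6,143.6),T[2]-.015);R=onz("side",(371,159.4),T[2]-.015)
print(L,R,np.linalg.norm(L-R),(L+R)/2)
go(432,-6,200,6.25,st)
E
```

```text
[ 0.52797477 -0.35804951  0.14255242]
[ 0.65718224 -0.37285563  0.12755242] [ 0.40086077 -0.34141609  0.12755242] 0.25824240901240053 [ 0.52902151 -0.35713586  0.12755242]
t 16.15 tcp [ 528.  -358.   142.6] tilt y [ 0.002 -0.001 -1.   ] jawang 82.6 F [ 0.6 -0.4 -0.6] gap 13.7
  shift [-140.6  -57.9  336.6] spin 76.32 q6 -0.59
```

```bash
python3 -m inch '[[[0,-20,0,0],[0,-45,0,0],[-10,-58,20,5],[-25,-58,55,13],[-40,-58,90,21],[-55,-58,125,29],[-70,-58,160,37],[-85,-58,195,45],[-100,-58,230,53],[-112,-58,265,61]]]'; python3 -m inch '[[[0,0,0,0],[0,0,0,0]]]'; python3 - <<'E'
from h import *
go(432,-6,200,6.25)
E
```

```text
clock: 17.15
tcp_pos: [0.4492, -0.0789, 0.1981]
orientation: [0.583, -0.583, 0.4, -0.399]
wrist_force: [0.2, -0.2, -1.2]
finger_gap: 0.0134
clock: 17.35
tcp_pos: [0.4504, -0.08, 0.1987]
orientation: [-0.585, 0.585, -0.397, 0.397]
wrist_force: [-0.7, -0.9, -0.4]
finger_gap: 0.0134
t 17.35 tcp [450.4 -80.  198.7] tilt y [-0.001  0.    -1.   ] jawang 21.7 F [-0.7 -0.9 -0.4] gap 13.4
  shift [-75.6  -1.3  10.3] spin 15.48 q6 0.84
```

```bash
python3 -m inch '[[[-20,0,3,4],[-45,0,6,9],[-65,0,9,13],[-75,0,10,15.5],[-75.6,0,10.3,15.5],[-75.6,0,10.3,15.5]]]'; python3 -m inch '[[[0,30,0,0],[0,55,0,0],[0,72,0,0],[0,80,0,0],[0,81,0,0],[0,81,0,0],[0,81,0,0]]]'; python3 - <<'E'
from h import *
s=env.read_camera("side");t=env.read_camera("top")
cv2.imwrite("pics/sD.png",s);cv2.imwrite("pics/tD.png",t)
crop(s,205,140,365,300,4.5,"pics/sDc.png",2)
crop(t,215,155,365,300,4,"pics/tDc.png",2)
go(465.3,-2.9,117,6.25)
E
```

```text
clock: 17.95
tcp_pos: [0.4332, -0.0076, 0.1989]
orientation: [-0.526, 0.526, -0.473, 0.473]
wrist_force: [0.9, -0.7, -1.0]
finger_gap: 0.0131
clock: 18.65
tcp_pos: [0.4336, -0.0072, 0.119]
orientation: [0.526, -0.525, 0.473, -0.474]
wrist_force: [-0.6, -0.1, -0.9]
finger_gap: 0.0135
t 18.75 tcp [433.5  -7.1 119. ] tilt y [ 0.002 -0.    -1.   ] jawang 6.0 F [ 0.4  0.8 -0.3] gap 13.3
  shift [-0.8  2.  32.1] spin -0.23 q6 1.26
```

View pics/sDc.png

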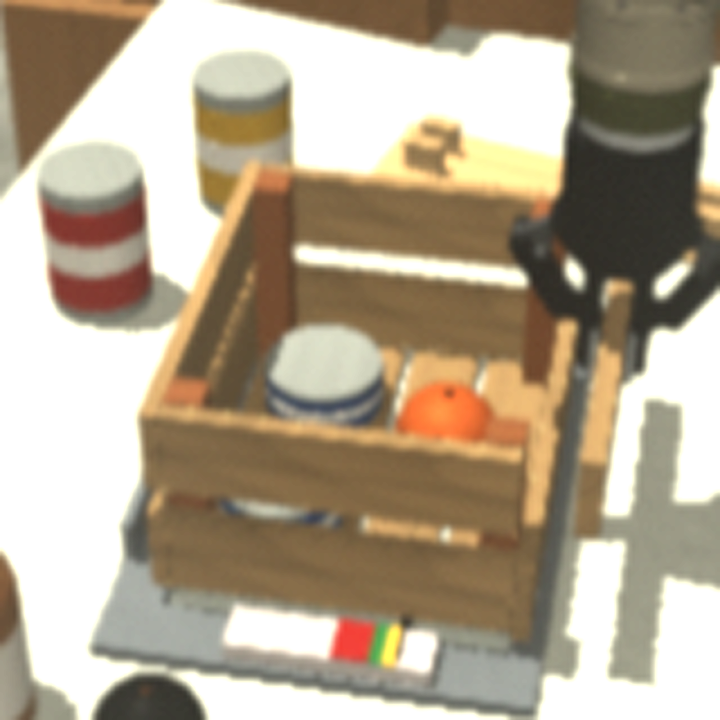

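View pics/tDc.png

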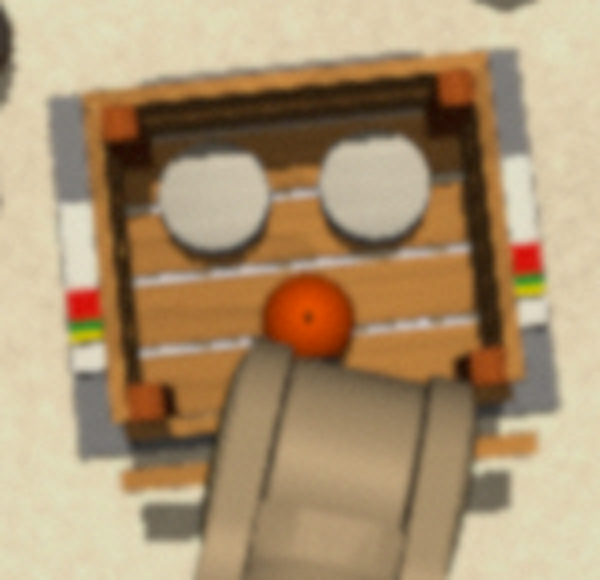

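```bash
python3 - <<'E'
from h import *
t=cv2.imread("pics/tD.png")
crop(t,238,240,268,285,14,"pics/e1.png",2)
crop(t,325,230,355,275,14,"pics/e2.png",2)
s=cv2.imread("pics/sD.png")
crop(s,300,205,345,265,12,"pics/e3.png",2)
E
```

```text
(no output)
```

View pics/e1.png

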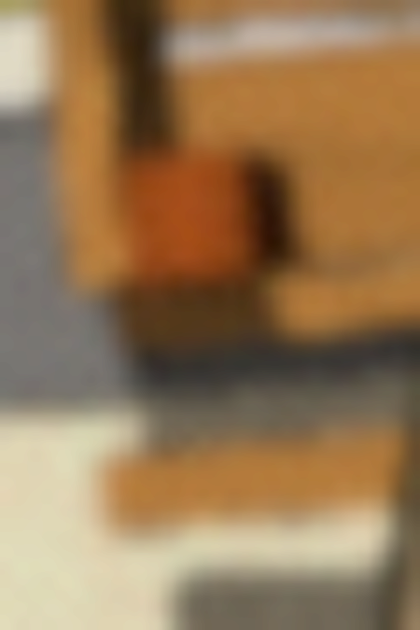

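View pics/e2.png

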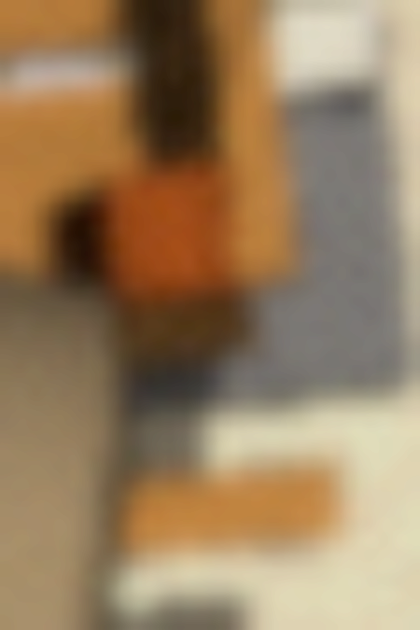

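View pics/e3.png

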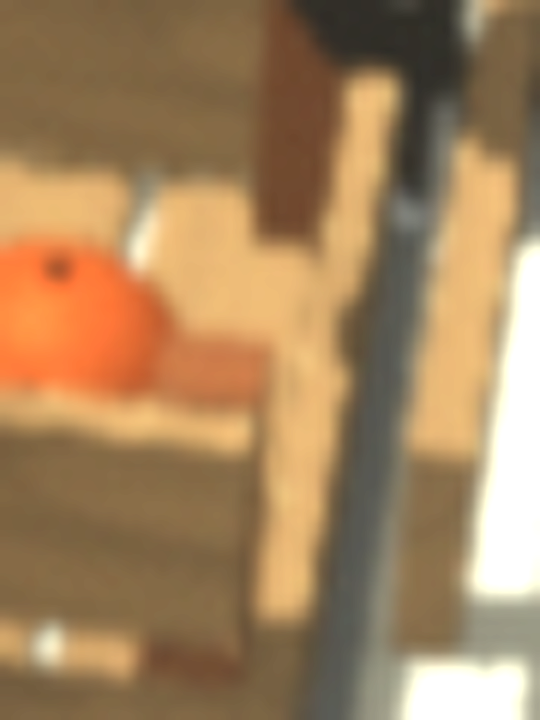

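```bash
python3 - <<'E'
from h import *
p=np.array([onz("top",q,.158) for q in((251.2,254.9),(336.3,246),(328.3,176.7),(244.6,185.2))])*1000
print("post ang",np.degrees(np.arctan2(*(p[0]-p[1])[[0,1]]*[-1,1])))
c=np.radians(6.25);X=np.array([np.cos(c),np.sin(c)]);Y=np.array([-X[1],X[0]]);O=p.mean(0)[:2]
print("O",O)
for nm,q,z in(("sl L",(245.6,275.4),.160),("sl R",(349.1,265.9),.160),("crL",(243.4,260.7),.158),("crR",(346.2,249.6),.158),("postL",(251.2,254.9),.158),("postR",(336.3,246),.158)):
    w=onz("top",q,z)[:2]*1000;print(nm,w.round(1),"crate x,y",((w-O)@X).round(1),((w-O)@Y).round(1))
st=env.get_state();w=st['tcp_pos'][:2]*1000;print("tcp crate",(w-O)@X,(w-O)@Y)
E
```

```text
post ang 6.315857096096827
O [571.64582895   8.68123447]
sl L [421.  118.3] crate x,y -137.9 125.3
sl R [ 446.1 -138.4] crate x,y -140.8 -132.6
crL [457.4 124.5] crate x,y -101.0 127.5
crR [ 486.6 -131.7] crate x,y -99.8 -130.3
postL [472.  105.1] crate x,y -88.6 106.7
postR [ 495.5 -107. ] crate x,y -88.3 -106.7
tcp crate -139.07320717996697 -0.6024883616382463
```

```bash
python3 -m inch '[[[-2.5,1.9,5,-0.4],[-2.5,1.9,12,-0.4],[-2.5,1.9,19,-0.4],[-2.5,1.9,24,-0.4],[-2.5,1.9,26,-0.4],[-2.5,1.9,26,-0.4],[-2.5,1.9,26,-0.4]]]'; python3 - <<'E'
from h import *
s=env.read_camera("side");t=env.read_camera("top")
crop(t,235,230,275,285,10,"pics/f1.png",2)
crop(t,320,220,360,275,10,"pics/f2.png",2)
crop(s,280,170,345,265,8,"pics/f3.png",2)
go(465.3,-2.9,117,6.25)
E
python3 -c "
import cv2,numpy as np
a,b=cv2.imread('pics/f1.png'),cv2.imread('pics/f2.png');cv2.imwrite('pics/f12.png',np.hstack([a,b]))"
```

```text
clock: 19.45
tcp_pos: [0.458, -0.0016, 0.116]
orientation: [-0.527, 0.527, -0.471, 0.471]
wrist_force: [-1.2, 0.2, -1.8]
finger_gap: 0.0133
t 19.55 tcp [457.9  -1.6 116.1] tilt y [-0. -0. -1.] jawang 6.4 F [-0.3 -0.3 -1.7] gap 13.1
  shift [ 2.1 -0.9  7.2] spin 0.16 q6 1.28
```

View pics/f12.png

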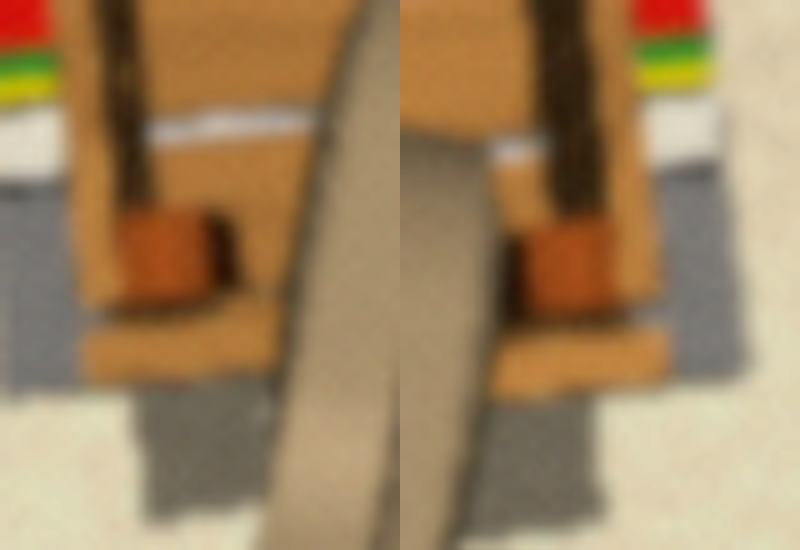

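View pics/f3.png

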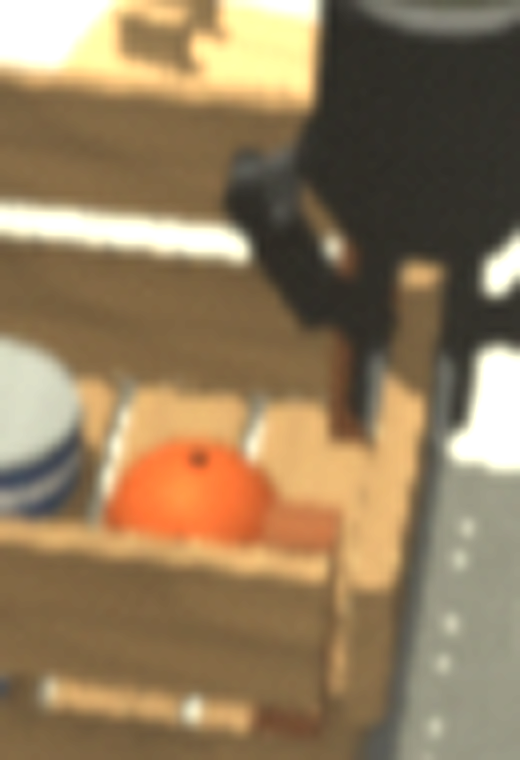

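```bash
python3 -m inch '[[[0,-1,1,0],[0,-1,3,0],[0,-1,5,0],[0,-1,6,0],[0,-1,6,0],[0,-1,6,0]]]'; python3 -m inch '[[[0,0,2,0],[0,0,2,0],[0,0,2,0]]]'; python3 -m inch '[[[0,0,2,0],[0,0,2,0],[0,0,2,0]]]'
```

```text
clock: 20.15
tcp_pos: [0.4642, -0.0009, 0.1171]
orientation: [-0.527, 0.527, -0.471, 0.471]
wrist_force: [-1.0, 0.4, -0.6]
finger_gap: 0.0134
clock: 20.45
tcp_pos: [0.4659, -0.0007, 0.117]
orientation: [-0.527, 0.527, -0.471, 0.471]
wrist_force: [-1.3, -1.0, -0.7]
finger_gap: 0.0136
clock: 20.75
tcp_pos: [0.4678, -0.0005, 0.117]
orientation: [-0.527, 0.527, -0.471, 0.471]
wrist_force: [-2.9, -0.2, 0.1]
finger_gap: 0.0133
```

```bash
python3 -m inch '[[[0,0,1.5,0],[0,0,3,0],[0,0,4.5,0],[0,0,6,0],[0,0,6,0],[0,0,6,0]]]'; python3 - <<'E'
from h import *
f=[]
s=env.read_camera("side");f.append(env.get_state()['wrist_force'])
t=env.read_camera("top");f.append(env.get_state()['wrist_force'])
print(np.mean(f,0))
crop(t,225,200,285,280,8,"pics/f1.png",2)
crop(t,310,190,370,270,8,"pics/f2.png",2)
crop(s,205,170,345,305,5.5,"pics/g3.png",2)
a,b=cv2.imread('pics/f1.png'),cv2.imread('pics/f2.png')
n=min(len(a),len(b));cv2.imwrite('pics/g12.png',np.hstack([a[:600,:400],b[:600,-400:]]))
go(465.3,-2.9,117,6.25)
E
```

```text
clock: 21.35
tcp_pos: [0.473, 0.0001, 0.117]
orientation: [-0.526, 0.528, -0.472, 0.471]
wrist_force: [-7.8, -0.3, 2.2]
finger_gap: 0.0135
[-6.08682752 -1.54970273  2.62363208]
t 21.45 tcp [4.729e+02 1.000e-01 1.170e+02] tilt y [-0.002 -0.    -1.   ] jawang 6.4 F [-6.  -1.2  3. ] gap 13.4
  shift [ 2.1  0.  -7.9] spin 0.15 q6 1.29
```

View pics/g12.png

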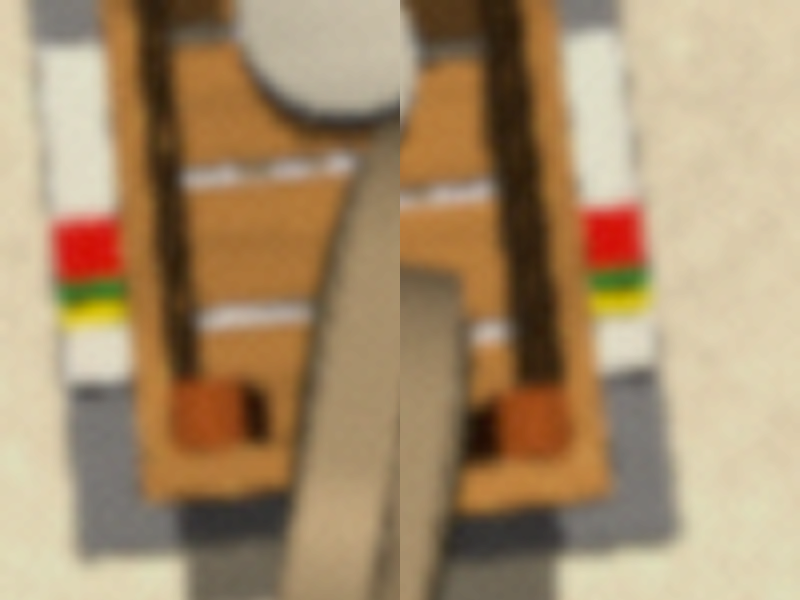

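View pics/g3.png

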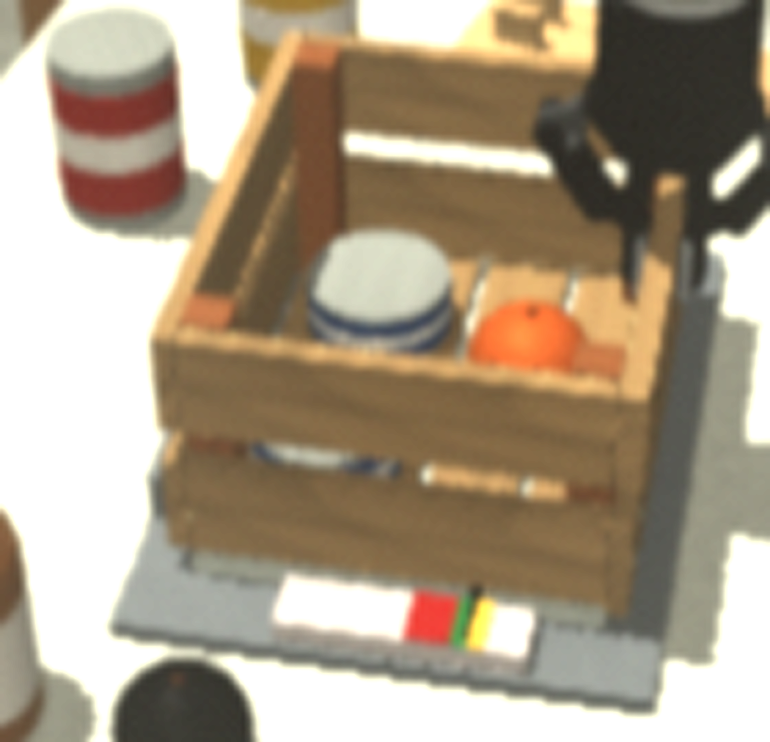

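```bash
python3 -m inch '[[[0,0,1,0],[0,0,2,0],[0,0,3,0],[0,0,4,0],[0,0,4.5,0],[0,0,4.5,0],[0,0,4.5,0],[0,0,4.5,0]]]'; python3 - <<'E'
from h import *
f=[]
s=env.read_camera("side");f.append(env.get_state()['wrist_force'])
for i in range(4): t=env.read_camera("top");f.append(env.get_state()['wrist_force'])
print(np.mean(f,0),env.get_state()['ft_torque'])
cv2.imwrite("pics/sH.png",s);cv2.imwrite("pics/tH.png",t)
crop(s,265,260,320,300,14,"pics/h1.png",2)
crop(s,205,170,345,305,5.5,"pics/h3.png",2)
a=np.hstack([t[225:280,235:275],t[215:270,320:360]]);crop(a,0,0,80,55,10,"pics/h12.png",2)
go(465.3,-2.9,117,6.25)
E
```

```text
clock: 22.25
tcp_pos: [0.4765, 0.0005, 0.117]
orientation: [-0.526, 0.528, -0.472, 0.47]
wrist_force: [-10.1, -2.1, 4.4]
finger_gap: 0.0135
[-9.2246536  -2.40271859  4.4021857 ] [-0.38445944  1.65717635  0.23251629]
t 22.5 tcp [476.4   0.5 117. ] tilt y [-0.004 -0.001 -1.   ] jawang 6.4 F [-9.2 -1.7  3.3] gap 13.6
  shift [  2.2   0.  -11.4] spin 0.15 q6 1.29
```

View pics/h1.png

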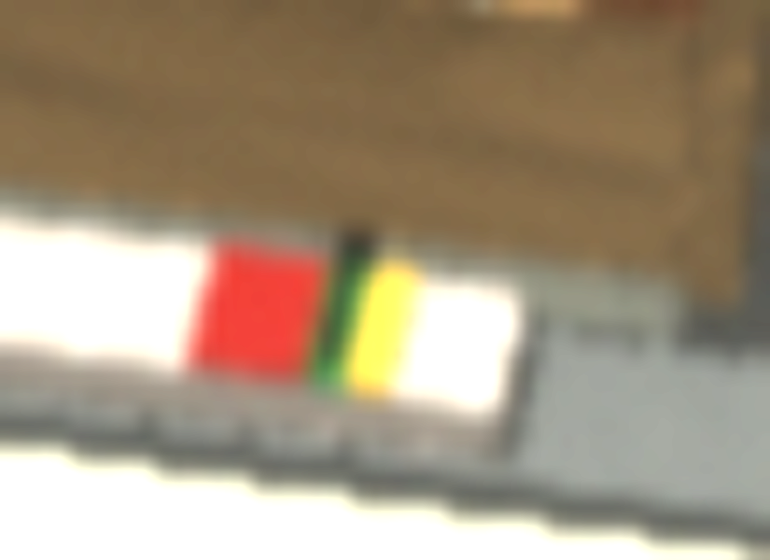

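View pics/h12.png

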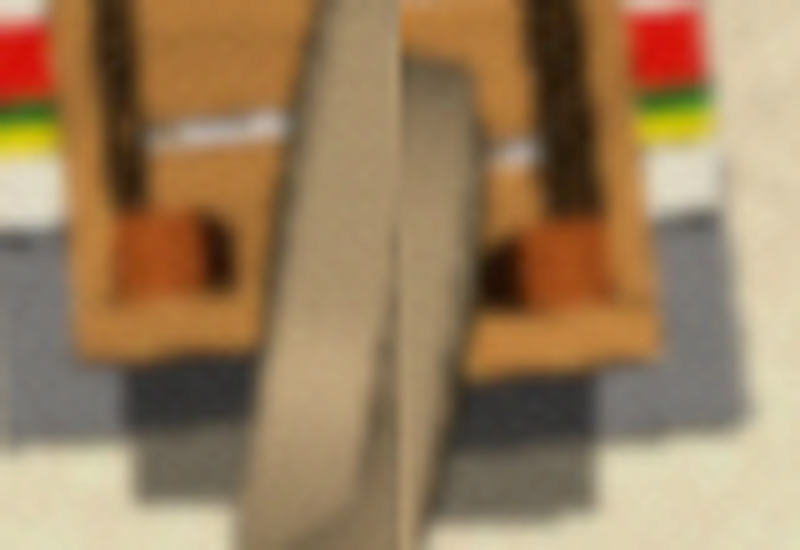

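View pics/h3.png

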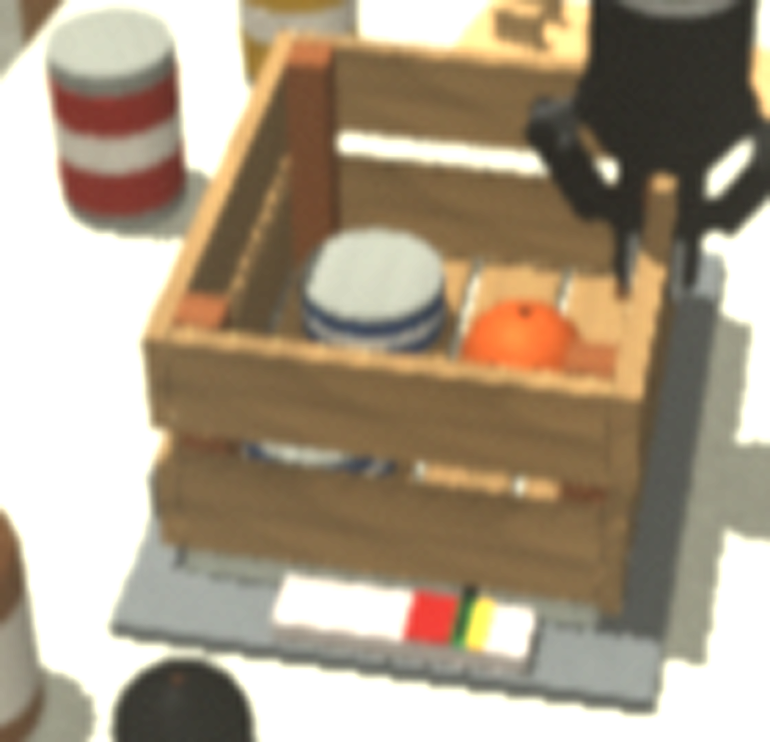

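```bash
python3 -m inch '[[[0,-0.4,0.3,0],[0,-0.4,0.3,0],[0,-0.4,0.3,0],[0,-0.4,0.3,0]]]'; python3 - <<'E'
from h import *
f=[];ts=[]
for i in range(4): t=env.read_camera("top");ts.append(t);f.append(env.get_state()['wrist_force'])
print(np.mean(f,0))
t0=cv2.imread("pics/top0.png");tD=cv2.imread("pics/tD.png")
def posts(t):
    hs=cv2.cvtColor(t,cv2.COLOR_BGR2HSV)[155:280,215:365]
    mk=cv2.inRange(hs,(0,150,50),(12,255,255));out=[]
    for c in((244.6,185.2),(328.3,176.7),(336.3,246),(251.2,254.9)):
        x,y=c[0]-215,c[1]-155-1.5
        m=mk[int(y)-7:int(y)+8,int(x)-7:int(x)+8];yy,xx=np.nonzero(m)
        out.append(onz("top",(xx.mean()+int(x)-7+215,yy.mean()+int(y)-7+155),.158)*1000)
    return np.array(out)
d=posts(ts[-1])-posts(t0);print((d[:,0]*.994+d[:,1]*.109).round(1))
d=posts(tD)-posts(t0);print((d[:,0]*.994+d[:,1]*.109).round(1))
# phase correlation on tins region
r=lambda t:cv2.cvtColor(t[160:230,245:330],cv2.COLOR_BGR2GRAY).astype(np.float32)
print(cv2.phaseCorrelate(r(tD),r(ts[-1]),cv2.createHanningWindow((85,70),cv2.CV_32F)))
go(465.3,-2.9,117,6.25)
E
```

```text
clock: 22.9
tcp_pos: [0.4764, 0.0005, 0.117]
orientation: [-0.526, 0.528, -0.472, 0.47]
wrist_force: [-9.2, -2.3, 2.2]
finger_gap: 0.0135
[-9.93244146 -2.40288877  3.04311233]
[12.7 12.4 13.2 13.2]
[-0.2 -0.2 -0.4 -0.2]
((-0.33265199345771634, -4.266707309767099), 0.9447931654659318)
t 23.1 tcp [476.4   0.5 117. ] tilt y [-0.005 -0.001 -1.   ] jawang 6.4 F [-10.4  -2.8   2.3] gap 13.4
  shift [  2.1   0.1 -11.4] spin 0.14 q6 1.29
```

```bash
python3 - <<'E'
from h import *
s=env.read_camera("side")
crop(s,300,195,335,250,14,"pics/i1.png",2.2)
crop(s,265,260,320,300,14,"pics/i2.png",2)
print(env.get_state()['wrist_force'],np.abs(env.get_state()['qvel']).max())
E
```

```text
[-10.03509852  -2.42851603   2.51286876] 0.003060372459616945
```

View pics/i1.png

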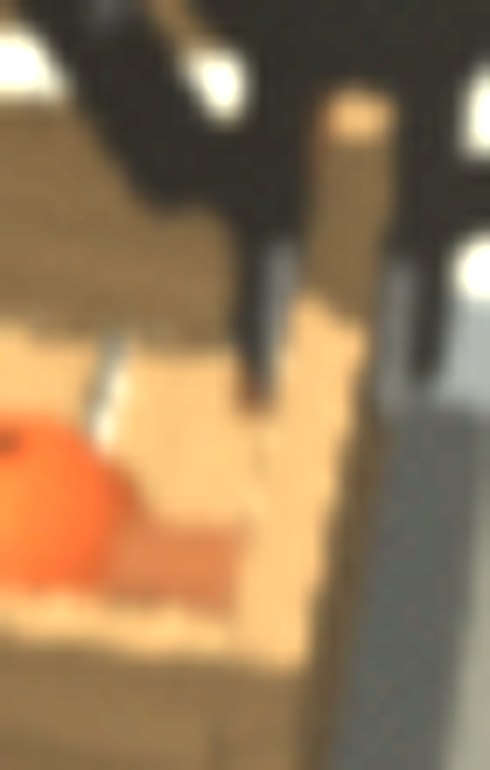

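View pics/i2.png

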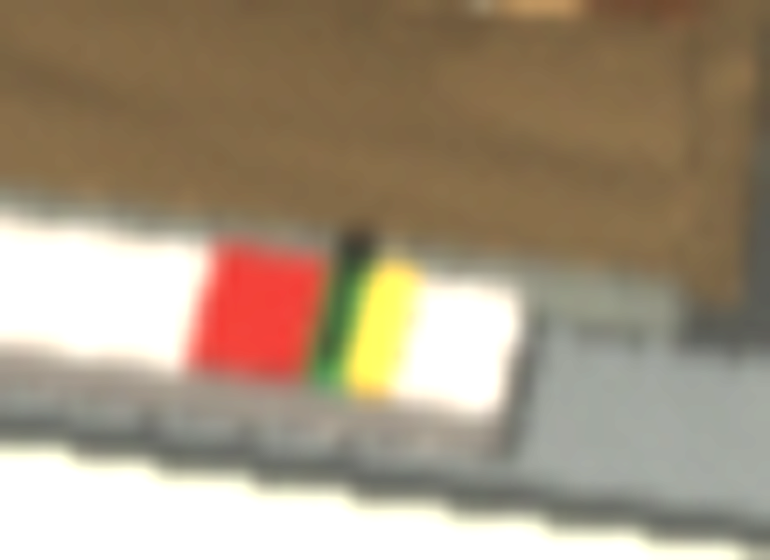

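```bash
python3 -c "
from workcell import env
print(env.hand_in())"
```

```text
the job is handed in; nothing more can be done
None
```

The orange lies on the crate's floor, and the slat is gripped with 60 N and pressed flat across both front posts. I handed the job in at about 23 s with the arm standing still.

**Orange:** I lowered it until it touched the floor (about 7 N briefly) and released it there. Later pictures show it still lying on the floor in the free front half. I did not touch the apple or the jar.

**Slat position:** In the top view its ends line up with the crate's sides to about 1 mm, and it sits against both posts. In the side view its top edge shows no step against the crate's top at the near end. I did not check the far end in close-up.

**Press:** The near-side pointer stands in the green band, close to the middle. The far-side pointer was not read. The wrist force was steady at about 10 N along the press direction.

**Checks that disagreed a little:**
- **Travel:** the force gives 12.6 mm, the near pointer 12.8 mm, the post marks 12.4–13.2 mm, the picture shift about 11.5 mm and the tool's own travel about 11 mm. All are within the green band.
- **Vertical force:** the wrist also shows 2–3 N upward, most likely friction at the posts.
- **Tool tilt:** the tool leans about 0.3° under the press.

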